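# Load the valve-ball dial and hold its index plunger out

## Robot

A 6-joint arm with a two-finger parallel gripper is mounted at the origin on the work surface. World frame = base frame: x ahead of the robot, y to its left, z up, the work surface at z = 0. Lengths are in m, angles in rad, forces in N, time in s.
With the tool pointing down it reaches from about 0.425 to 0.95 m from the base axis. Payload 3.5 kg.
Tool frame: the origin (TCP) lies on the centre line of the jaws, within the pads' length; the fingertips stand ahead of it and the grasp point (between the pads) lies 11 mm behind it (tips_ahead is the z of the fingertips in the tool frame, in m); z points along the fingers, y is the direction in which the jaws open and shut (so a half turn about z gives the same grasp; the last joint's range is limited). The gripper opens to 85 mm and grips with 20 to 120 N. Pads are 22 mm wide; open, the fingers measure 114 mm over their backs; the gripper's body (76 mm by 85 mm) begins 54 mm behind the grasp point. The pads swing forward as they close: fully open they stand 13 mm farther back than shut.
Start: joints at [1.109, 0.286, 1.577, -0, 1.279, -0.15], TCP at [0.207, 0.642, 0.239] pointing down, gripper open.
Joint ranges: [-2.77, 2.77], [-0.9, 2.22], [0.21, 2.48], [-1.53, 4.67], [0.24, 2.81], [-2.84, 2.84]. Speed limits (rad/s): [2.79, 2.79, 3.14, 3.14, 3.14, 3.14].

## Interface

Orientations are given as a unit quaternion [x, y, z, w].
In Python, from plant import * gives the robot as it stands. The module is installed in compiled form; this text tells all that it offers.
- The arm moves only by the tool move_arm, never from a script. Its arguments are lists of equal length, an entry for each row: "linear": the shift along the world's x, y, z in m, a list of three; "twist": the turn, a rotation vector about the world's x, y, z in degrees, a list of three. A call has 1 to 20 rows; each row shifts and turns the pose as measured when the row begins; what a row does not reach is not made up. A row lasts 1/12 s, in which the tool goes at most 41.7 mm and 7.16 degrees, less where a joint would pass 70% of its speed; a pose out of reach is approached as far as the arm can. A call is refused whole if a number of a shift passes 0.0417 or a number of a turn 7.16, either way. A call with a gripper value outside its range is refused whole. "grip" is the opening, from 0 (shut) to 1 (fully open), set as the call begins (left out, the last holds). The fingers move at their own pace and stop on an object; "force" is the grip in N (left out, the last holds). Time passes only in rows, so rows that do not move let the fingers close. It gives the time, the measured TCP pose, the force and the opening at its end, in the units of the state.
- get_state(): the state, without advancing time (a new reading comes with each control period).
- read_camera(name): name is "scene" or "top"; returns a dict with "img" (400x640x3 uint8, blue, green, red), "depth" (400x640 float32, m along the optical axis (not along the pixel's ray), 0 where there is no reading), "fx", "fy", "cx", "cy" (pixels), "rvec" (rotation vector, rad) and "tvec" (3), from world to camera coordinates, as OpenCV has them. Camera axes: x right, y down, z forward; pixel columns grow to the right and rows downward; lengths in m; the calibration is good to about 2 mm. A picture is of the moment at which its call begins.
- sign_off(): hands the job in, once; it reports no verdict.
The state is a dict: "time": time; "qpos": joint angles; "dq": joint speeds; "joint_efforts": joint torques, N m; "eef_pos": TCP position; "tcp_rot": TCP orientation; "contact_force": force on the tool from outside, world axes, zero at the start; "wrist_torque": the same for the moment, N m; "opening": opening from 0.0 (shut) to 1.0 (fully open).
Only numpy, scipy, OpenCV 4.12 (cv2) and the standard library are available. Lean on these libraries where they do the work, as an engineer would, in place of code of your own. Each camera call takes 0.05 s, during which the arm holds its last target.

## Task

Take the three steel valve balls from the plywood rack and put one into each of the three open seats of the round index dial, leaving the seat under the test head empty and the spring plunger home while you load. Then pull the dial's index plunger straight up by its knob as far as it goes and keep holding it out, pin clear of the bush, so that I can turn the dial: finish with the knob still held up in the gripper. Do not shift the dial or lose a ball from its seat, and leave the other things on the bench where they are.

Things in the scene. Friction and masses are not known exactly. Their poses are not given: they have to be found in the camera images.
- fixture: index-dial fixture, fixed: dark round steel base 300 mm across, top 18 mm above the bench. On its +y side a test head: column 40 x 32 mm, 148 mm high, 165 mm from the spindle; air cylinder and cup, 42 mm across, over the fourth seat, from 80 to 148 mm above the bench. Origin: on the spindle axis, at the bench; z up; turned up to half a radian either way
- dial: aluminium dial 230 mm across, about 1.1 kg, loose on the spindle, held only by the plunger pin; upper face 38 mm above the bench. On it, 75 mm from the spindle, four brass seat blocks 36 x 36 x 12 mm; between them, 98 mm out, four index bushes 24 mm across, 10 mm high, 10.4 mm bore; spindle nut 43 mm above the bench. Origin: on the axis, 18 mm above the bench; axes as the fixture's
- seat_front (a point): open seat on the dial's -x side, the one nearest the robot: centre of the 16 mm round hole, at the top face of the seat block (50 mm above the bench). A seated ball rests on the rim of the hole, its centre 9 mm above this point, sunk 3 mm into the hole
- seat_right (a point): open seat on the dial's -y side (the robot's right): as seat_front
- seat_back (a point): open seat on the dial's +x side, the farthest from the robot: as seat_front
- plunger_knob (a point): centre of the black ribbed pull knob's grip: round, 28 mm across; grip from 9 mm below this point to 8 mm above, rounded top 12 mm above. On the dial's -x -y diagonal, 98 mm from the spindle; this point 98 mm above the bench when home, moves straight up. Below the grip a neck 17 mm across, 9 mm high; collar 24 mm across up to 74 mm, bracket arm (34 mm wide, reaching outwards) up to 68 mm above the bench
- plunger (a joint): lift of the spring plunger in m: 0 home (8 mm steel pin 8 mm deep in the index bush), pin tip leaves the bush at 0.008, fully back against its stop at 0.014. The spring pulls it home with 4 N when home, 10 N at full lift; it does not latch
- rack: the plywood ball rack, fixed, 170 x 60 mm and 22 mm high, with three 14 mm holes 56 mm apart along its x axis, a ball on each; origin under its centre. It stands on the left or on the right of the fixture
- ball_a_center (a point): centre of a polished steel ball, 24 mm across, 40 to 75 g; at the start on the rack's -x hole, sunk 2 mm, its centre 32 mm above the bench. The three balls are alike; any ball may go into any seat
- ball_b_center (a point): centre of the second ball, on the rack's middle hole
- ball_c_center (a point): centre of the third ball, on the rack's +x hole
- parts_tray: bystander, fixed: grey divided parts tray 170 x 110 mm, 35 mm high, on the side where the rack is not; origin under its centre
- caliper: bystander: digital caliper lying flat, 232 mm long, 15 mm high; origin under its middle, beam along its x axis
- screwdriver: bystander: screwdriver, some 200 mm long and 30 mm thick, lying on the bench between robot and fixture, along its own x axis
- filter: bystander: white breathing filter standing on its port, 62 mm across, 75 mm high; origin under its centre
- elbow: bystander: grey plastic tube elbow, 25 mm thick, legs 45 mm; origin under its corner
- tape_roll: bystander: roll of tape lying flat, 80 mm across, 19 mm high; origin under its centre
- hex_key: bystander: L-shaped hex key lying flat, 110 x 32 mm, 8 mm thick; origin in its long leg

How it is judged:
By the outcome, as a careful person would: the job done as asked, in the order asked, and still so for the second after the job is handed in, while the arm keeps its last pose, push and grip.
It also fails if it takes over 64 s, if anything falls off the work surface, if the arm or the gripper's body presses on something with over 40 N, if the wrist force passes 120 N, or if a joint passes its speed limit or range.

## Working session

There is one attempt and no reset: what is moved stays moved. The work goes in short steps, Python scripts to look and compute and a tool call to move; the robot and the scene stay as the last step left them, time stands still between calls to the robot, and variables do not carry over. Pictures are saved under pics/ and viewed, and the job is handed in when it is done.

Besides the shell and the picture viewer there is one more tool, called after "Request:" in YAML: its name, and indented under it one key for each argument. move_arm: Moves the arm, as the interface text tells. Its arguments: {"type":"object","properties":{"linear":{"type":"array","items":{"type":"array","items":{"type":"number"}}},"twist":{"type":"array","items":{"type":"array","items":{"type":"number"}}},"grip":{"type":"number"},"force":{"type":"number"}},"required":["linear","twist"]}

```bash
mkdir -p pics; cat > h.py <<'E'
from plant import *
import numpy as np, cv2
def cam(n):
    c=read_camera(n); c['K']=np.array([[c['fx'],0,c['cx']],[0,c['fy'],c['cy']],[0,0,1.]])
    c['R']=cv2.Rodrigues(np.array(c['rvec'],float))[0]; c['t']=np.array(c['tvec'],float).ravel(); return c
def ray(c,u,v,z):
    o=-c['R'].T@c['t']; d=c['R'].T@np.array([(u-c['cx'])/c['fx'],(v-c['cy'])/c['fy'],1.])
    return o+d*(z-o[2])/d[2]
def proj(c,p):
    q=c['R']@np.asarray(p,float)+c['t']; return q[0]/q[2]*c['fx']+c['cx'], q[1]/q[2]*c['fy']+c['cy']
def cloud(c):
    v,u=np.mgrid[0:400,0:640]; d=c['depth']; p=np.stack([(u-c['cx'])/c['fx']*d,(v-c['cy'])/c['fy']*d,d],-1)
    w=(p-c['t'])@c['R']; w[d==0]=np.nan; return w
E
python3 - <<'E'
from h import *
s=get_state(); print({k:np.round(v,3) for k,v in s.items()}, [k for k in s])
try: print(tips_ahead)
except Exception as e: print(e)
for n in('scene','top'):
    c=cam(n); cv2.imwrite(f'pics/{n}0.png',c['img']); print(n,c['fx'],-c['R'].T@c['t'],c['R'][2])
    np.savez(f'{n}0.npz',**c)
E
```

```text
{'time': np.float64(0.0), 'qpos': array([ 1.109,  0.287,  1.578,  0.   ,  1.279, -0.15 ]), 'dq': array([ 0.   , -0.001,  0.001,  0.   ,  0.   , -0.   ]), 'joint_efforts': array([-1.0000e-03, -4.0597e+01, -2.9263e+01, -0.0000e+00,  6.0000e-03,
        0.0000e+00]), 'eef_pos': array([0.207, 0.642, 0.238]), 'tcp_rot': array([ 0.155,  0.988, -0.001, -0.   ]), 'contact_force': array([-0.329,  0.162,  0.165]), 'wrist_torque': array([0.058, 0.023, 0.022]), 'opening': np.float64(1.002)} ['time', 'qpos', 'dq', 'joint_efforts', 'eef_pos', 'tcp_rot', 'contact_force', 'wrist_torque', 'opening']
0.008
scene 391.98863699444155 [0.95678036 0.51378634 0.75971704] [-0.41201837 -0.57579273 -0.70618949]
top 455.89458701708486 [ 0.31511953 -0.00873417  1.39151424] [ 0.19601255  0.00692301 -0.98057695]
```

View pics/scene0.png

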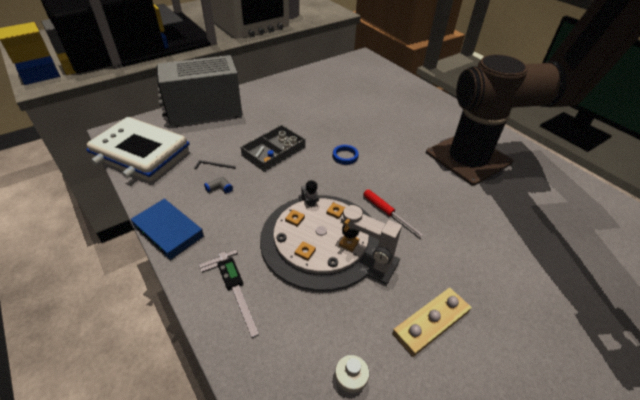

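View pics/top0.png

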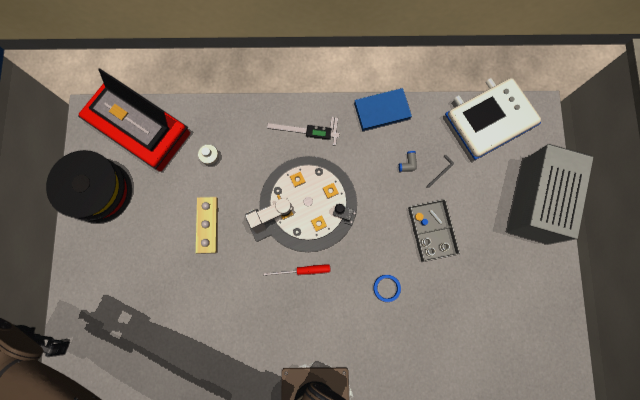

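```bash
python3 - <<'E'
from h import *
c=dict(np.load('top0.npz')); s=dict(np.load('scene0.npz'))
im=c['img'][140:280,180:380]; cv2.imwrite('pics/topz.png',cv2.resize(im,None,fx=4,fy=4,interpolation=cv2.INTER_CUBIC))
im=s['img'][165:365,240:480]; cv2.imwrite('pics/scz.png',cv2.resize(im,None,fx=3,fy=3,interpolation=cv2.INTER_CUBIC))
# brass in top
hsv=cv2.cvtColor(c['img'],cv2.COLOR_BGR2HSV)
m=cv2.inRange(hsv,(8,120,90),(25,255,255)); 
n,l,st,ce=cv2.connectedComponentsWithStats(m)
for i in range(1,n):
    if st[i,4]>30: print('brass',st[i],ce[i].round(1),ray(c,*ce[i],.05)[:2].round(4))
m=cv2.inRange(hsv,(18,60,120),(35,255,255)); n,l,st,ce=cv2.connectedComponentsWithStats(m)
for i in range(1,n):
    if st[i,4]>200: print('rack',st[i],ce[i].round(1),ray(c,*ce[i],.022)[:2].round(4))
w=cloud(c); print(w[202,308],w[211,341],w[225,206],w[206,206])
W=cloud(s); print(W[315,435],W[232,320])
E
```

```text
brass [109 104  19  16 161] [117.7 111.5] [0.8639 0.6124]
brass [290 172  15  15 121] [297.1 178.7] [0.644  0.0498]
brass [323 183  15  15 122] [330.  190.1] [ 0.6081 -0.0493]
brass [198 198   3  55 107] [198.6 224. ] [0.5071 0.3425]
brass [215 198   2  25  33] [215.8 208.3] [0.5544 0.2931]
brass [415 213   8   8  52] [418.7 216.3] [ 0.5269 -0.312 ]
brass [311 216  15  15 120] [318.3 222.8] [ 0.509  -0.0136]
rack [ 195  197   22   57 1001] [205.6 224.8] [0.5086 0.3284]
[0.57242011 0.01701553 0.04787284] [ 0.53406277 -0.0782255   0.10891026] [0.50482906 0.32142512 0.04522495] [0.56354238 0.32533936 0.03918508]
[0.51686793 0.33152343 0.04254897] [0.58414356 0.02339307 0.04410143]
```

View pics/topz.png

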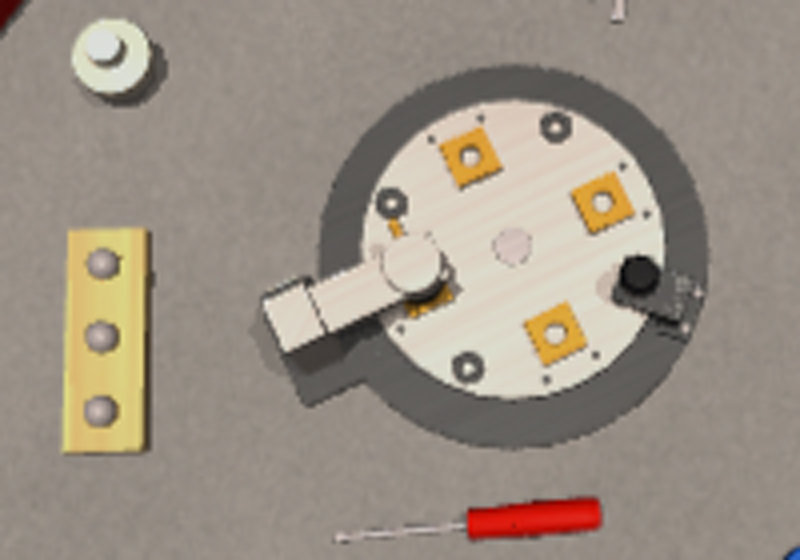

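View pics/scz.png

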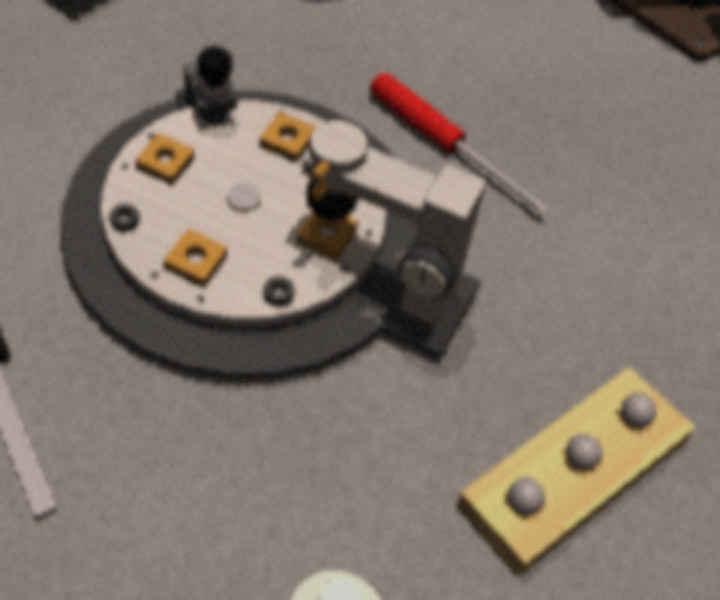

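```bash
python3 - <<'E'
from h import *
c=dict(np.load('top0.npz')); s=dict(np.load('scene0.npz'))
def blobs(c,box,f):
    u0,v0,u1,v1=box; im=cv2.resize(c['img'][v0:v1,u0:u1],None,fx=4,fy=4,interpolation=cv2.INTER_CUBIC)
    hsv=cv2.cvtColor(im,cv2.COLOR_BGR2HSV); m=f(hsv); out=[]
    for k in cv2.findContours(m,cv2.RETR_EXTERNAL,cv2.CHAIN_APPROX_NONE)[0]:
        a=cv2.contourArea(k)
        if a<250: continue
        M=cv2.moments(cv2.convexHull(k)); x,y=M['m10']/M['m00'],M['m01']/M['m00']
        (ex,ey),r=cv2.minEnclosingCircle(k)
        out.append(((x+.5)/4-.5+u0,(y+.5)/4-.5+v0,a/16,r/4))
    return out
br=lambda h:cv2.inRange(h,(8,120,90),(25,255,255))
gb=lambda h:cv2.inRange(h,(0,0,0),(180,70,255))
kn=lambda h:cv2.inRange(h,(0,0,0),(180,255,45))
for n,C,bb,rb,kb in(('top',c,(280,160,350,240),(197,199,214,252),(330,195,356,225)),('scene',s,(270,195,350,265),(404,294,460,344),(295,172,325,205))):
    for o in blobs(C,bb,br): print(n,'seat',np.round(o,1),ray(C,o[0],o[1],.05 if n=='top' else .049)[:2].round(4))
    for o in blobs(C,rb,gb): print(n,'ball',np.round(o,1),ray(C,o[0],o[1],.032)[:2].round(4))
    for o in blobs(C,kb,kn): print(n,'knob',np.round(o,1),ray(C,o[0],o[1],.1)[:2].round(4))
# predicted overlays
ctr=np.array([.5765,.0181]);yaw=.439
from math import *
for n,C in(('top',c),('scene',s)):
    for a,r,z in((0,.075,.05),(pi,.075,.05),(-pi/2,.075,.05),(-3*pi/4,.098,.11)):
        p=[ctr[0]+r*cos(yaw+a),ctr[1]+r*sin(yaw+a),z]; print(n,np.round(p,4),np.round(proj(C,p),1))
E
```

```text
top seat [318.4 222.9 139.1   8.1] [ 0.5085 -0.0138]
top seat [287.  214.9  21.4   6.1] [0.5332 0.0797]
top seat [330.1 190.1 138.2   8. ] [ 0.608  -0.0497]
top seat [297.1 178.8 134.    8. ] [0.6438 0.0498]
top ball [204.4 242.3  42.7   3.9] [0.4547 0.3272]
top ball [204.8 223.7  41.3   3.8] [0.5107 0.3284]
top ball [205.2 205.4  40.3   3.8] [0.5668 0.3296]
top knob [339.3 208.7  70.9   5.2] [ 0.5422 -0.074 ]
scene seat [304.9 249.8 199.2  10.2] [0.6463 0.0514]
scene seat [346.8 220.8  18.2   3. ] [0.5109 0.0337]
scene seat [294.6 216.7 156.4   9.3] [ 0.6102 -0.0488]
scene seat [335.6 209.4 143.9   8.8] [ 0.5107 -0.0129]
scene ball [415.1 329.7  97.3   5.9] [0.5677 0.3291]
scene ball [449.2 335.2 367.3  19.2] [0.5198 0.3752]
scene ball [434.3 315.   91.1   5.7] [0.5115 0.328 ]
scene ball [452.4 301.1  83.5   5.4] [0.4555 0.3269]
scene ball [415.7 302.5 472.5  21.9] [0.5227 0.2858]
scene knob [308.3 198.2 112.3   9.5] [ 0.5751 -0.0412]
scene knob [310.9 187.5 113.8   7. ] [ 0.5484 -0.0691]
top [0.6444 0.05   0.05  ] [297.1 178.6]
top [ 0.5086 -0.0138  0.05  ] [318.4 222.9]
top [ 0.6084 -0.0498  0.05  ] [330.1 190. ]
top [ 0.5432 -0.0741  0.11  ] [339.5 207.8]
scene [0.6444 0.05   0.05  ] [305.3 248.8]
scene [ 0.5086 -0.0138  0.05  ] [336.  208.5]
scene [ 0.6084 -0.0498  0.05  ] [295.  215.8]
scene [ 0.5432 -0.0741  0.11  ] [311.6 182.6]
```

Request:
move_arm:
  linear:
    - [0.033,-0.029,0]
    - [0.033,-0.029,0]
    - [0.033,-0.029,0]
    - [0.033,-0.029,0]
    - [0.033,-0.029,0]
    - [0.033,-0.029,0]
    - [0.033,-0.029,0]
    - [0.033,-0.029,0]
    - [0.033,-0.029,0]
    - [0.033,-0.029,-0.02]
    - [0.02,-0.02,-0.03]
    - [0,0,-0.03]
    - [0,0,0]
  twist:
    - [0,0,0]
    - [0,0,0]
    - [0,0,0]
    - [0,0,0]
    - [0,0,0]
    - [0,0,0]
    - [0,0,0]
    - [0,0,0]
    - [0,0,0]
    - [0,0,0]
    - [0,0,0]
    - [0,0,0]
    - [0,0,0]
  grip: 0.6
  force: 40

```text
time: 1.18
eef_pos: [0.5398, 0.337, 0.155]
tcp_rot: [0.152, 0.988, -0.003, -0.001]
contact_force: [-0.8, -0.8, -1.1]
opening: 0.601
```

Request:
move_arm:
  linear:
    - [0.028,-0.008,0]
    - [0,0,-0.03]
    - [0,0,-0.03]
    - [0,0,-0.025]
    - [0,0,0]
  twist:
    - [0,0,0]
    - [0,0,0]
    - [0,0,0]
    - [0,0,0]
    - [0,0,0]

```text
time: 1.6
eef_pos: [0.5691, 0.3298, 0.0711]
tcp_rot: [0.152, 0.988, -0.002, -0.001]
contact_force: [-0.4, -0.6, -0.9]
opening: 0.599
```

```bash
cat > look.py <<'E'
from h import *
import sys
n,x,y,z=sys.argv[1],*map(float,sys.argv[2:5]); ims=[]
for k in('top','scene'):
    c=cam(k); u,v=map(int,proj(c,[x,y,z])); u=np.clip(u,40,599);v=np.clip(v,40,359)
    ims.append(cv2.resize(c['img'][v-40:v+40,u-40:u+40],(400,400),interpolation=cv2.INTER_CUBIC))
cv2.imwrite(f'pics/{n}.png',np.hstack(ims)); s=get_state(); print(s['time'],s['eef_pos'].round(4) if hasattr(s['eef_pos'],'round') else s['eef_pos'],np.round(s['qpos'],2))
E
python3 look.py p1 .567 .329 .032
```

```text
1.7 [0.5721 0.3313 0.0765] [ 0.37  0.42  1.72 -0.    0.99 -0.89]
```

View pics/p1.png

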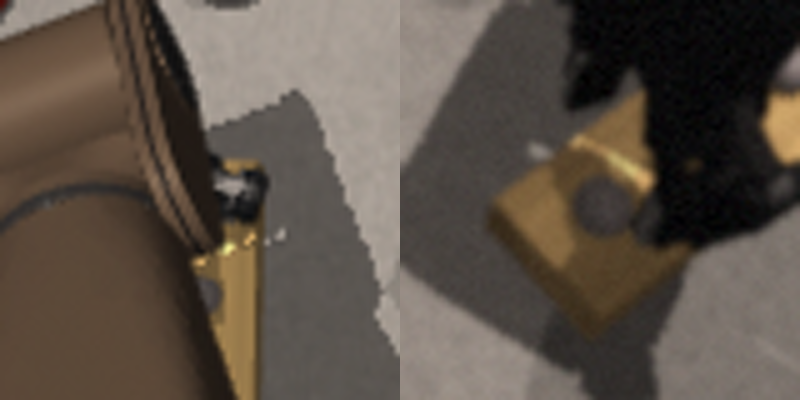

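Request:
move_arm:
  linear:
    - [0,0,0]
  twist:
    - [0,0,0]

```text
time: 1.78
eef_pos: [0.5731, 0.3322, 0.0789]
tcp_rot: [0.151, 0.988, 0.001, 0.004]
contact_force: [0.1, -0.8, -0.3]
opening: 0.598
```

Request:
move_arm:
  linear:
    - [0,0,0]
  twist:
    - [0,0,0]

```text
time: 1.87
eef_pos: [0.5739, 0.3331, 0.0814]
tcp_rot: [0.151, 0.989, 0.001, 0.006]
contact_force: [0.4, -0.5, 0.6]
opening: 0.6
```

Request:
move_arm:
  linear:
    - [-0.004,-0.001,-0.012]
  twist:
    - [0,0,0]

```text
time: 1.95
eef_pos: [0.5734, 0.3338, 0.0748]
tcp_rot: [0.151, 0.989, 0.004, 0.01]
contact_force: [0.5, 0.4, 1.4]
opening: 0.598
```

Request:
move_arm:
  linear:
    - [0,0,0]
  twist:
    - [0,0,0]

```text
time: 2.03
eef_pos: [0.5717, 0.3336, 0.0736]
tcp_rot: [0.15, 0.989, 0.003, 0.009]
contact_force: [-0.7, -0.1, -0.6]
opening: 0.602
```

```bash
cat > goal.py <<'E'
from plant import *
import numpy as np, sys
from scipy.spatial.transform import Rotation as R
g=np.array(list(map(float,sys.argv[1:4]))); s=get_state()
q0=np.array([.152,.988,0,0]) if len(sys.argv)<5 else np.array([np.sin(float(sys.argv[4])/2),np.cos(float(sys.argv[4])/2),0,0])
e=(R.from_quat(q0)*R.from_quat(s['tcp_rot']).inv()).as_rotvec(degrees=True)
print('d',(g-s['eef_pos']).round(4),'tw',e.round(2),'f',np.round(s['contact_force'],1),'t',round(float(s['time']),2),'op',round(float(s['opening']),3), 'dq',np.abs(s['dq']).max().round(3))
E
python3 goal.py .567 .329 .05
```

```text
d [-0.0047 -0.0046 -0.0236] tw [-0.22  1.1  -0.19] f [-0.7 -0.1 -0.6] t 2.03 op 0.602 dq 0.064
```

Request:
move_arm:
  linear:
    - [-0.005,-0.005,-0.012]
    - [-0.001,0,-0.012]
    - [0,0,-0.002]
  twist:
    - [0,1.1,0]
    - [0,0.2,0]
    - [0,0.2,0]

```text
time: 2.28
eef_pos: [0.5663, 0.329, 0.0486]
tcp_rot: [0.15, 0.989, 0.003, -0.002]
contact_force: [-0.4, -0.3, -1.1]
opening: 0.604
```

```bash
python3 goal.py .567 .329 .035
```

```text
d [ 0.0007 -0.     -0.0136] tw [-0.34 -0.23 -0.22] f [-0.4 -0.3 -1.1] t 2.28 op 0.604 dq 0.04
```

Request:
move_arm:
  linear:
    - [0.0005,0,-0.013]
    - [0,0,-0.002]
    - [0,0,-0.001]
  twist:
    - [-0.3,-0.2,0]
    - [0,0.2,0]
    - [0,0.2,0]

```text
time: 2.53
eef_pos: [0.5657, 0.3282, 0.0287]
tcp_rot: [0.15, 0.989, -0.001, -0.006]
contact_force: [0.8, -0.0, -0.3]
opening: 0.598
```

```bash
python3 goal.py .567 .329 .035; python3 look.py p2 .567 .329 .032
```

```text
d [0.0013 0.0008 0.0063] tw [ 0.06 -0.65 -0.18] f [ 0.8 -0.  -0.3] t 2.53 op 0.598 dq 0.067
2.6333 [0.5653 0.328  0.0285] [ 0.37  0.48  1.74  0.    0.93 -0.9 ]
```

View pics/p2.png

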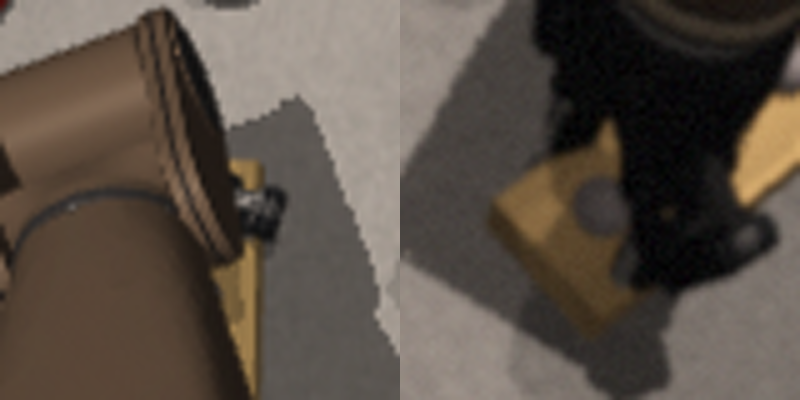

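```bash
python3 goal.py .567 .329 .035; python3 - <<'E'
from h import *
c=cam('scene'); u0,v0=map(int,proj(c,[.567,.329,.032]))
im=c['img'].copy()
big=cv2.resize(im[v0-40:v0+40,u0-40:u0+40],(560,560),interpolation=cv2.INTER_CUBIC)
p=get_state()['eef_pos']
for d,col in((0,(0,0,255)),(.0255,(0,255,0)),(-.0255,(255,255,0))):
    u,v=proj(c,[p[0]+.3*d,p[1]+.952*d,p[2]-.004]); cv2.circle(big,(int((u-u0+40.5)*7),int((v-v0+40.5)*7)),4,col,-1)
cv2.imwrite('pics/p3.png',big)
E
```

```text
d [0.0017 0.001  0.0065] tw [ 0.08 -0.7  -0.18] f [-0.6 -0.4  0.7] t 2.63 op 0.598 dq 0.017
```

View pics/p3.png

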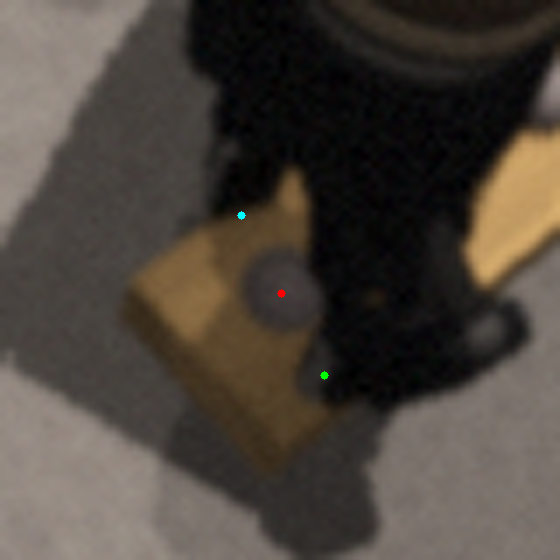

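Request:
move_arm:
  linear:
    - [0.0015,0.001,0.006]
    - [0,0,0]
  twist:
    - [0,-0.7,0]
    - [0,0,0]

```text
time: 2.85
eef_pos: [0.5681, 0.3295, 0.0363]
tcp_rot: [0.151, 0.989, 0.0, 0.002]
contact_force: [0.1, 0.1, -0.1]
opening: 0.601
```

```bash
python3 goal.py .567 .329 .034
```

```text
d [-0.0011 -0.0005 -0.0023] tw [ 0.02  0.2  -0.17] f [ 0.1  0.1 -0.1] t 2.85 op 0.601 dq 0.012
```

Request:
move_arm:
  linear:
    - [-0.001,-0.0005,-0.002]
    - [0,0,0]
    - [0,0,0]
    - [0,0,0]
  twist:
    - [0,0.2,0]
    - [0,0,0]
    - [0,0,0]
    - [0,0,0]
  grip: 0
  force: 40

```text
time: 3.18
eef_pos: [0.5681, 0.3296, 0.0367]
tcp_rot: [0.15, 0.989, 0.001, 0.002]
contact_force: [-1.0, -0.5, -1.7]
opening: 0.245
```

```bash
python3 goal.py .567 .329 .034
```

```text
d [-0.0011 -0.0006 -0.0027] tw [-0.05  0.2  -0.2 ] f [-1.  -0.5 -1.7] t 3.18 op 0.245 dq 0.003
```

Request:
move_arm:
  linear:
    - [0,0,-0.001]
  twist:
    - [0,0,0]

```text
time: 3.27
eef_pos: [0.5683, 0.3297, 0.0363]
tcp_rot: [0.15, 0.989, 0.001, 0.002]
contact_force: [-1.5, -0.5, 6.0]
opening: 0.249
```

```bash
python3 goal.py .567 .329 .034; python3 look.py p4 .567 .329 .032
```

```text
d [-0.0013 -0.0007 -0.0023] tw [-0.05  0.21 -0.2 ] f [-1.5 -0.5  6. ] t 3.27 op 0.249 dq 0.009
3.3667 [0.5683 0.3297 0.0363] [ 0.37  0.47  1.74 -0.    0.93 -0.9 ]
```

View pics/p4.png

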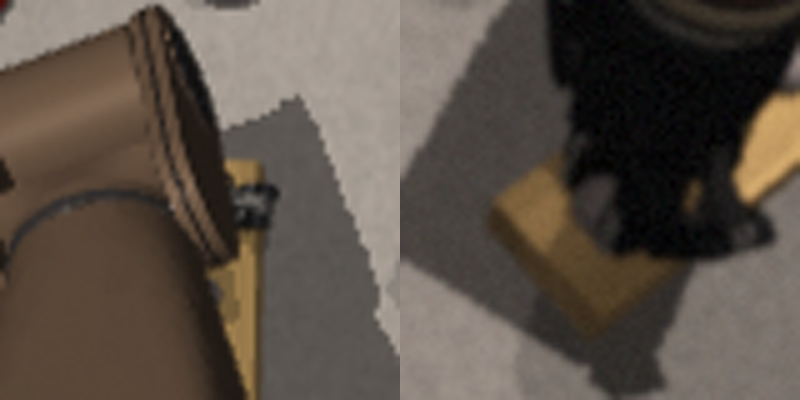

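Request:
move_arm:
  linear:
    - [0,0,0.006]
    - [0,0,0.01]
    - [0,0,0.01]
    - [0,0,0.005]
    - [0,0,0]
  twist:
    - [0,0,0]
    - [0,0,0]
    - [0,0,0]
    - [0,0,0]
    - [0,0,0]

```text
time: 3.78
eef_pos: [0.5677, 0.3295, 0.0691]
tcp_rot: [0.15, 0.989, 0.001, 0.001]
contact_force: [0.9, -0.1, -0.7]
opening: 0.243
```

```bash
python3 goal.py .567 .329 .064; python3 look.py p5 .567 .329 .062
```

```text
d [-0.0007 -0.0005 -0.0051] tw [-0.04  0.16 -0.2 ] f [ 0.9 -0.1 -0.7] t 3.78 op 0.243 dq 0.01
3.8833 [0.5673 0.3293 0.0681] [ 0.37  0.43  1.73 -0.    0.98 -0.9 ]
```

View pics/p5.png

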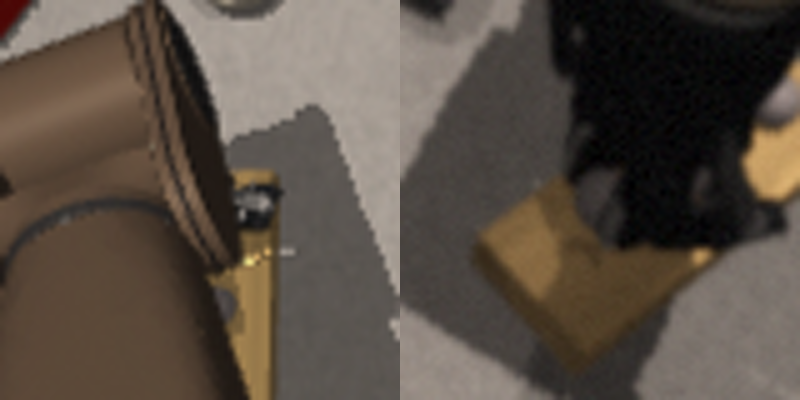

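Request:
move_arm:
  linear:
    - [0,0,0.035]
    - [0,0,0.04]
    - [0,0,0.04]
    - [0.005,-0.015,0.02]
    - [0.01,-0.032,0]
    - [0.01,-0.034,0]
    - [0.01,-0.034,0]
    - [0.01,-0.034,0]
    - [0.01,-0.034,0]
    - [0.01,-0.034,0]
    - [0.008,-0.03,0]
    - [0.004,-0.02,0]
    - [0,0,0]
    - [0,0,0]
  twist:
    - [0,0,0]
    - [0,0,0]
    - [0,0,0]
    - [0,0,0]
    - [0,0,0]
    - [0,0,0]
    - [0,0,0]
    - [0,0,0]
    - [0,0,0]
    - [0,0,0]
    - [0,0,0]
    - [0,0,0]
    - [0,0,0]
    - [0,0,0]

```text
time: 5.05
eef_pos: [0.6393, 0.0492, 0.2025]
tcp_rot: [0.148, 0.989, -0.002, -0.004]
contact_force: [-0.7, -0.2, -1.0]
opening: 0.244
```

```bash
python3 goal.py .645 .0505 .12
```

```text
d [ 0.0057  0.0013 -0.0825] tw [ 0.2  -0.47 -0.44] f [-0.7 -0.2 -1. ] t 5.05 op 0.244 dq 0.038
```

Request:
move_arm:
  linear:
    - [0.005,0.001,-0.03]
    - [0.0,0,-0.035]
    - [0,0,-0.035]
    - [0,0,-0.012]
    - [0,0,0]
  twist:
    - [0.2,-0.4,-0.4]
    - [0,0,0]
    - [0,0,0]
    - [0,0,0]
    - [0,0,0]

```text
time: 5.47
eef_pos: [0.6449, 0.0542, 0.0899]
tcp_rot: [0.151, 0.989, 0.001, 0.003]
contact_force: [-0.4, 0.1, -1.2]
opening: 0.249
```

```bash
python3 goal.py .645 .0505 .0765; python3 look.py p6 .645 .05 .07
```

```text
d [ 0.0001 -0.0037 -0.0134] tw [-0.07  0.32 -0.16] f [-0.4  0.1 -1.2] t 5.47 op 0.249 dq 0.025
5.5667 [0.6463 0.054  0.0926] [-0.07  0.37  1.75  0.    1.01 -1.34]
```

View pics/p6.png

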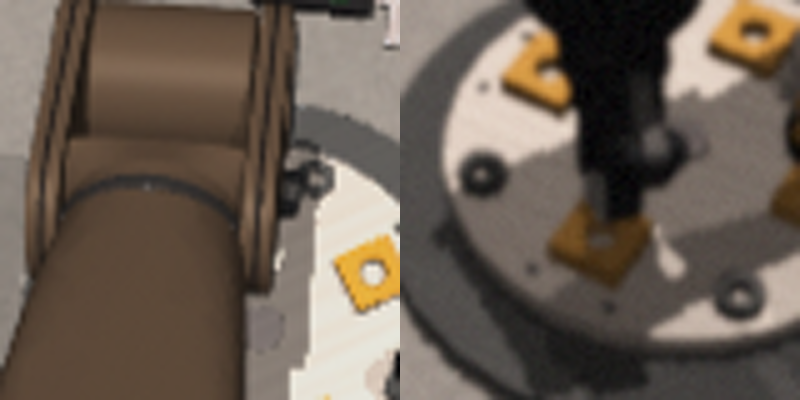

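```bash
cat > ov.py <<'E'
from h import *
import sys
c=cam('scene'); p=get_state()['eef_pos']; P=[p[0],p[1],p[2]-.0045]; u0,v0=map(int,proj(c,P)); v0=max(v0,30)
big=cv2.resize(c['img'][v0-30:v0+30,u0-30:u0+30],(600,600),interpolation=cv2.INTER_CUBIC)
big=cv2.convertScaleAbs(big,alpha=1.8,beta=20)
u,v=proj(c,P); r=.012*c['fx']/(c['R']@np.array(P)+c['t'])[2]
cv2.circle(big,(int((u-u0+30.5)*10),int((v-v0+30.5)*10)),int(r*10),(0,0,255),1)
cv2.imwrite(f'pics/{sys.argv[1]}.png',big)
E
python3 ov.py p7
```

```text
(no output)
```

View pics/p7.png

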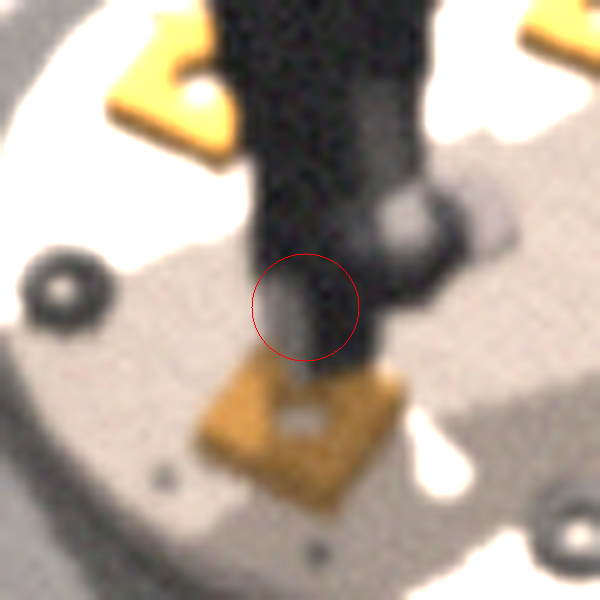

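Request:
move_arm:
  linear:
    - [-0.0015,-0.0035,-0.008]
    - [0,0,-0.007]
    - [0,0,-0.003]
  twist:
    - [0,0.3,-0.2]
    - [0,0,0]
    - [0,0,0]

```text
time: 5.87
eef_pos: [0.6508, 0.0503, 0.0832]
tcp_rot: [0.152, 0.988, 0.001, 0.01]
contact_force: [0.6, -0.6, -0.6]
opening: 0.248
```

```bash
python3 goal.py .645 .0505 .0645
```

```text
d [-0.0058  0.0002 -0.0187] tw [0.03 1.19 0.  ] f [ 0.6 -0.6 -0.6] t 5.87 op 0.248 dq 0.054
```

Request:
move_arm:
  linear:
    - [-0.006,0,-0.008]
    - [-0.001,0,-0.005]
    - [0,0,0]
  twist:
    - [0,1.2,0]
    - [0,0.2,0]
    - [0,0,0]

```text
time: 6.12
eef_pos: [0.6442, 0.0499, 0.0706]
tcp_rot: [0.152, 0.988, -0.001, -0.001]
contact_force: [-0.4, 0.4, 0.1]
opening: 0.245
```

```bash
python3 goal.py .645 .0505 .0645
```

```text
d [ 0.0008  0.0006 -0.0061] tw [ 0.04 -0.18  0.03] f [-0.4  0.4  0.1] t 6.12 op 0.245 dq 0.015
```

Request:
move_arm:
  linear:
    - [0.0007,0.0005,-0.003]
    - [0,0,-0.002]
  twist:
    - [0,-0.1,0]
    - [0,0,0]

```text
time: 6.28
eef_pos: [0.645, 0.0503, 0.0653]
tcp_rot: [0.152, 0.988, -0.0, -0.001]
contact_force: [0.3, -0.7, -0.5]
opening: 0.245
```

```bash
python3 goal.py .645 .0505 .0645; python3 ov.py p8
```

```text
d [-0.      0.0002 -0.0008] tw [ 0.04 -0.07  0.04] f [ 0.3 -0.7 -0.5] t 6.28 op 0.245 dq 0.036
```

View pics/p8.png

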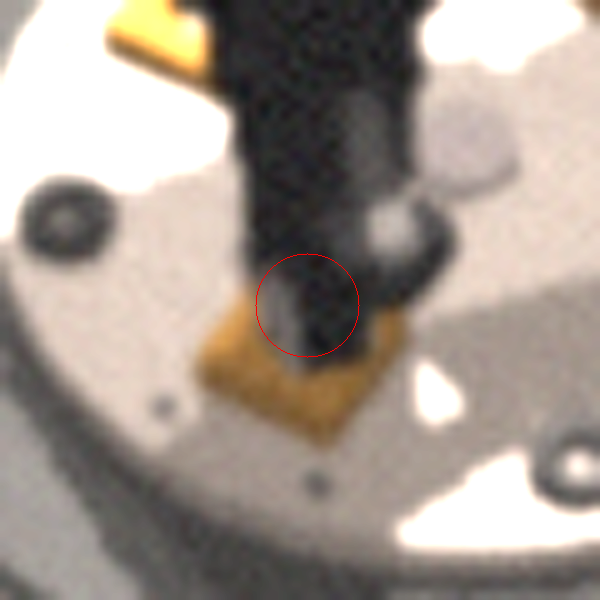

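Request:
move_arm:
  linear:
    - [0,0,-0.002]
    - [0,0,-0.001]
  twist:
    - [0,0,0]
    - [0,0,0]

```text
time: 6.5
eef_pos: [0.6458, 0.0501, 0.0633]
tcp_rot: [0.152, 0.988, -0.001, 0.0]
contact_force: [-2.8, -0.3, 4.2]
opening: 0.249
```

```bash
python3 goal.py .645 .0505 .063
```

```text
d [-0.0008  0.0004 -0.0003] tw [0.06 0.01 0.03] f [-2.8 -0.3  4.2] t 6.5 op 0.249 dq 0.007
```

Request:
move_arm:
  linear:
    - [-0.0005,0,0]
    - [0,0,0]
    - [0,0,0]
  twist:
    - [0,0,0]
    - [0,0,0]
    - [0,0,0]
  grip: 0.5

```text
time: 6.75
eef_pos: [0.6458, 0.0501, 0.0637]
tcp_rot: [0.152, 0.988, -0.0, 0.001]
contact_force: [-0.6, 0.5, 0.5]
opening: 0.502
```

```bash
python3 goal.py .645 .0505 .063; python3 ov.py p9
```

```text
d [-0.0008  0.0004 -0.0007] tw [0.06 0.09 0.04] f [-0.6  0.5  0.5] t 6.75 op 0.502 dq 0.003
```

View pics/p9.png

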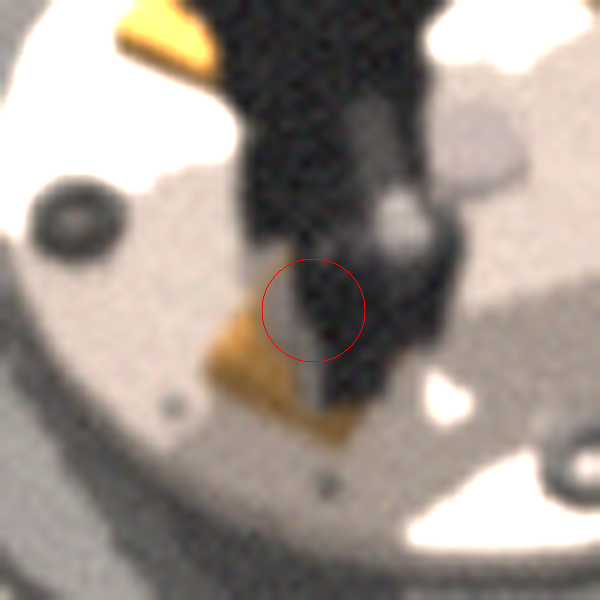

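Request:
move_arm:
  linear:
    - [0,0,0.02]
    - [0,0,0.035]
    - [0,0,0.04]
    - [-0.002,0.005,0.04]
    - [-0.015,0.03,0.004]
    - [-0.017,0.035,0]
    - [-0.017,0.035,0]
    - [-0.017,0.035,0]
    - [-0.017,0.035,0]
    - [-0.017,0.035,0]
    - [-0.017,0.035,-0.01]
    - [-0.012,0.03,-0.03]
    - [-0.005,0.012,-0.035]
    - [0,0,-0.01]
    - [0,0,0]
  twist:
    - [0,0,0]
    - [0,0,0]
    - [0,0,0]
    - [0,0,0]
    - [0,0,0]
    - [0,0,0]
    - [0,0,0]
    - [0,0,0]
    - [0,0,0]
    - [0,0,0]
    - [0,0,0]
    - [0,0,0]
    - [0,0,0]
    - [0,0,0]
    - [0,0,0]

```text
time: 8.05
eef_pos: [0.5017, 0.3467, 0.1273]
tcp_rot: [0.155, 0.988, 0.004, 0.006]
contact_force: [-0.3, -0.4, -0.5]
opening: 0.503
```

```bash
python3 goal.py .511 .3285 .06;python3 look.py p10 .645 .05 .05
```

```text
d [ 0.0093 -0.0182 -0.0673] tw [-0.35  0.75  0.31] f [-0.3 -0.4 -0.5] t 8.05 op 0.503 dq 0.025
8.15 [0.5032 0.3461 0.1293] [ 0.44  0.25  1.83 -0.    1.04 -0.82]
```

View pics/p10.png

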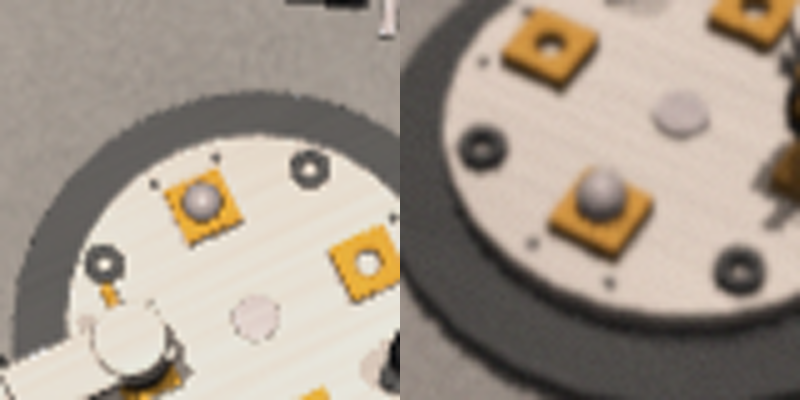

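Request:
move_arm:
  linear:
    - [0.008,-0.017,-0.02]
    - [0,0,-0.03]
    - [0,0,-0.015]
    - [0,0,-0.002]
  twist:
    - [-0.3,0.7,0.3]
    - [0,0,0]
    - [0,0.2,0]
    - [0,0.2,0]

```text
time: 8.48
eef_pos: [0.5209, 0.3269, 0.0715]
tcp_rot: [0.156, 0.988, 0.005, 0.006]
contact_force: [-0.4, -0.0, -0.4]
opening: 0.496
```

```bash
python3 goal.py .511 .3285 .036
```

```text
d [-0.0099  0.0016 -0.0355] tw [-0.48  0.78  0.43] f [-0.4 -0.  -0.4] t 8.48 op 0.496 dq 0.031
```

Request:
move_arm:
  linear:
    - [-0.0095,0.0015,-0.015]
    - [0,0,-0.006]
    - [0,0,0]
  twist:
    - [-0.4,0.8,0.4]
    - [0,0,0]
    - [0,0,0]

```text
time: 8.73
eef_pos: [0.5141, 0.3277, 0.0525]
tcp_rot: [0.154, 0.988, 0.002, 0.001]
contact_force: [-0.1, -0.2, 0.0]
opening: 0.501
```

```bash
python3 goal.py .511 .3285 .036
```

```text
d [-0.0031  0.0008 -0.0165] tw [-0.15  0.17  0.19] f [-0.1 -0.2  0. ] t 8.73 op 0.501 dq 0.028
```

Request:
move_arm:
  linear:
    - [-0.003,0.001,-0.009]
    - [-0.0005,0,-0.006]
    - [0,0,0]
  twist:
    - [-0.1,0.2,0.2]
    - [0,0,0]
    - [0,0,0]

```text
time: 8.98
eef_pos: [0.5111, 0.3297, 0.0382]
tcp_rot: [0.151, 0.988, 0.001, 0.001]
contact_force: [-0.6, -1.4, 0.1]
opening: 0.502
```

```bash
python3 goal.py .511 .3285 .0355
```

```text
d [-0.0001 -0.0012 -0.0027] tw [-0.12  0.12 -0.08] f [-0.6 -1.4  0.1] t 8.98 op 0.502 dq 0.009
```

Close on the ball.

Request:
move_arm:
  linear:
    - [0,-0.001,-0.002]
    - [0,0,-0.0005]
    - [0,0,0]
    - [0,0,0]
    - [0,0,0]
  twist:
    - [0,0,0]
    - [0,0,0]
    - [0,0,0]
    - [0,0,0]
    - [0,0,0]
  grip: 0

```text
time: 9.4
eef_pos: [0.5111, 0.329, 0.0363]
tcp_rot: [0.151, 0.989, 0.001, 0.001]
contact_force: [-0.3, -1.1, -0.1]
opening: 0.245
```

```bash
python3 goal.py .511 .3285 .0355
```

```text
d [-0.0001 -0.0005 -0.0008] tw [-0.09  0.15 -0.16] f [-0.3 -1.1 -0.1] t 9.4 op 0.245 dq 0.002
```

Request:
move_arm:
  linear:
    - [0,0,0.012]
    - [0,0,0.03]
    - [0,0,0.04]
    - [0,0,0.04]
    - [0,0,0.04]
    - [0.008,-0.03,0.005]
    - [0.01,-0.038,0]
    - [0.01,-0.038,0]
    - [0.01,-0.038,0]
    - [0.01,-0.038,0]
    - [0.01,-0.038,0]
    - [0.01,-0.038,0]
    - [0.01,-0.038,0]
    - [0.01,-0.038,0]
    - [0.01,-0.03,0]
    - [0.005,-0.015,0]
    - [0,0,0]
  twist:
    - [0,0,0]
    - [0,0,0]
    - [0,0,0]
    - [0,0,0]
    - [0,0,0]
    - [0,0,0]
    - [0,0,0]
    - [0,0,0]
    - [0,0,0]
    - [0,0,0]
    - [0,0,0]
    - [0,0,0]
    - [0,0,0]
    - [0,0,0]
    - [0,0,0]
    - [0,0,0]
    - [0,0,0]

```text
time: 10.82
eef_pos: [0.6146, -0.0671, 0.2332]
tcp_rot: [0.148, 0.989, 0.003, 0.015]
contact_force: [-0.3, 1.1, -1.8]
opening: 0.249
```

```bash
python3 goal.py .6088 -.0495 .09
```

```text
d [-0.0058  0.0176 -0.1432] tw [-0.14  1.74 -0.52] f [-0.3  1.1 -1.8] t 10.82 op 0.249 dq 0.022
```

Request:
move_arm:
  linear:
    - [-0.006,0.017,-0.02]
    - [0,0,-0.035]
    - [0,0,-0.035]
    - [0,0,-0.02]
    - [0,0,0]
  twist:
    - [0,1.7,-0.5]
    - [0,0,0]
    - [0,0,0]
    - [0,0,0]
    - [0,0.3,0]

```text
time: 11.23
eef_pos: [0.6104, -0.0492, 0.1286]
tcp_rot: [0.154, 0.988, 0.001, 0.004]
contact_force: [-2.1, -0.2, -0.4]
opening: 0.246
```

```bash
python3 goal.py .6088 -.0495 .09
```

```text
d [-0.0016 -0.0003 -0.0386] tw [-0.05  0.47  0.2 ] f [-2.1 -0.2 -0.4] t 11.23 op 0.246 dq 0.109
```

Request:
move_arm:
  linear:
    - [-0.0015,0,-0.02]
    - [-0.001,0,-0.015]
    - [0,0,-0.003]
    - [0,0,0]
  twist:
    - [0,0.5,0.2]
    - [0,0.3,0]
    - [0,0.3,0]
    - [0,0,0]

```text
time: 11.57
eef_pos: [0.609, -0.0465, 0.0936]
tcp_rot: [0.151, 0.989, -0.0, -0.004]
contact_force: [0.5, -0.1, -0.3]
opening: 0.246
```

```bash
python3 goal.py .6088 -.0495 .066
```

```text
d [-0.0002 -0.003  -0.0276] tw [-0.06 -0.51 -0.15] f [ 0.5 -0.1 -0.3] t 11.57 op 0.246 dq 0.008
```

Request:
move_arm:
  linear:
    - [0,-0.003,-0.014]
    - [0,0,-0.008]
    - [0,0,0]
  twist:
    - [0,-0.4,0]
    - [0,0,0]
    - [0,0,0]

```text
time: 11.82
eef_pos: [0.6123, -0.0493, 0.0762]
tcp_rot: [0.15, 0.989, 0.0, 0.003]
contact_force: [-0.1, 0.1, -0.1]
opening: 0.245
```

```bash
python3 goal.py .6088 -.0495 .066
```

```text
d [-0.0035 -0.0002 -0.0102] tw [ 0.04  0.33 -0.2 ] f [-0.1  0.1 -0.1] t 11.82 op 0.245 dq 0.02
```

Request:
move_arm:
  linear:
    - [-0.0035,0,-0.006]
    - [0,0,-0.003]
    - [0,0,0]
  twist:
    - [0,0.3,0]
    - [0,0,0]
    - [0,0,0]

```text
time: 12.07
eef_pos: [0.6104, -0.0495, 0.0698]
tcp_rot: [0.15, 0.989, -0.001, 0.002]
contact_force: [-0.6, -0.1, -0.2]
opening: 0.247
```

```bash
python3 goal.py .6088 -.0495 .0635
```

```text
d [-0.0016  0.     -0.0063] tw [ 0.1   0.25 -0.2 ] f [-0.6 -0.1 -0.2] t 12.07 op 0.247 dq 0.015
```

Request:
move_arm:
  linear:
    - [-0.002,0,-0.0045]
    - [-0.0005,0,-0.003]
    - [0,0,-0.001]
  twist:
    - [0,0.3,0]
    - [0,0,0]
    - [0,0,0]

```text
time: 12.32
eef_pos: [0.6089, -0.0497, 0.0628]
tcp_rot: [0.15, 0.989, -0.001, 0.001]
contact_force: [-1.5, -0.3, 7.0]
opening: 0.251
```

```bash
python3 goal.py .6088 -.0495 .0635
```

```text
d [-0.0001  0.0002  0.0007] tw [ 0.13  0.08 -0.19] f [-1.5 -0.3  7. ] t 12.32 op 0.251 dq 0.008
```

Seated contact; release.

Request:
move_arm:
  linear:
    - [0,0,0.0005]
    - [0,0,0]
    - [0,0,0]
  twist:
    - [0,0,0]
    - [0,0,0]
    - [0,0,0]
  grip: 0.5

```text
time: 12.57
eef_pos: [0.6092, -0.0498, 0.0636]
tcp_rot: [0.15, 0.989, -0.001, 0.001]
contact_force: [-0.1, -0.3, 0.4]
opening: 0.502
```

```bash
python3 goal.py .6088 -.0495 .0635; python3 look.py p11 .609 -.0495 .06
```

```text
d [-0.0004  0.0003 -0.0001] tw [ 0.14  0.13 -0.19] f [-0.1 -0.3  0.4] t 12.57 op 0.502 dq 0.003
12.6667 [ 0.6092 -0.0498  0.0636] [-0.25  0.35  1.85 -0.    0.94 -1.51]
```

View pics/p11.png

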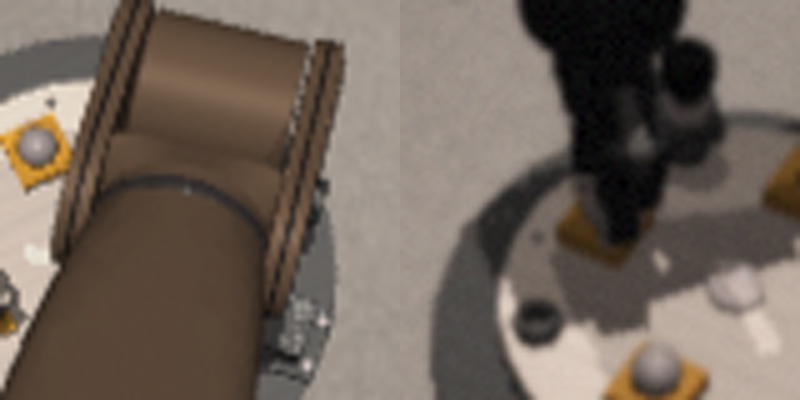

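Request:
move_arm:
  linear:
    - [0,0,0.02]
    - [0,0,0.035]
    - [0,0,0.04]
    - [0,0.002,0.035]
    - [-0.014,0.03,0.005]
    - [-0.015,0.038,0]
    - [-0.015,0.038,0]
    - [-0.015,0.038,0]
    - [-0.015,0.038,0]
    - [-0.015,0.038,0]
    - [-0.015,0.038,0]
    - [-0.015,0.038,0]
    - [-0.015,0.036,-0.01]
    - [-0.01,0.025,-0.03]
    - [-0.005,0.0,-0.03]
    - [0,0,-0.015]
    - [0,0,0]
  twist:
    - [0,0,0]
    - [0,0,0]
    - [0,0,0]
    - [0,0,0]
    - [0,0,0]
    - [0,0,0]
    - [0,0,0]
    - [0,0,0]
    - [0,0,0]
    - [0,0,0]
    - [0,0,0]
    - [0,0,0]
    - [0,0,0]
    - [0,0,0]
    - [0,0,0]
    - [0,0,0]
    - [0,0,0]

```text
time: 14.08
eef_pos: [0.4514, 0.3219, 0.123]
tcp_rot: [0.152, 0.988, 0.004, 0.008]
contact_force: [0.0, -0.0, -0.0]
opening: 0.496
```

```bash
python3 goal.py .455 .3265 .06;python3 look.py p12 .609 -.0495 .05
```

```text
d [ 0.0036  0.0046 -0.063 ] tw [-0.29  1.02  0.05] f [ 0. -0. -0.] t 14.08 op 0.496 dq 0.026
14.1833 [0.4534 0.3219 0.126 ] [ 0.44  0.14  1.97 -0.    1.01 -0.83]
```

View pics/p12.png

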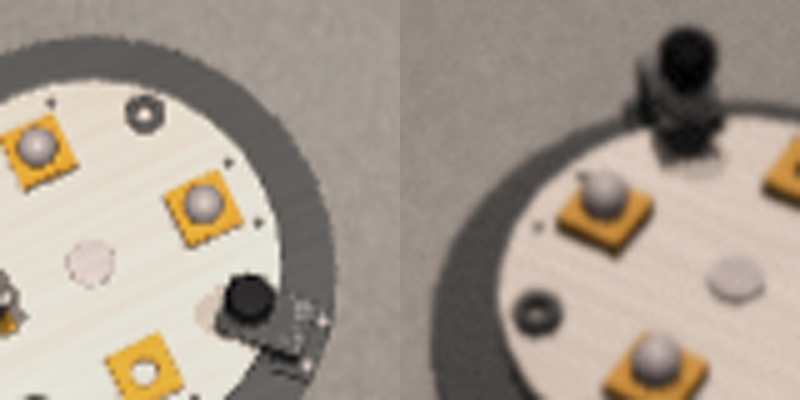

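Two balls seated (back at (37,147), right at (203,203) in the left panel). Now the third.

Request:
move_arm:
  linear:
    - [0.002,0.0045,-0.02]
    - [0,0,-0.025]
    - [0,0,-0.012]
    - [0,0,0]
  twist:
    - [-0.3,1.2,0]
    - [0,0.3,0]
    - [0,0.3,0]
    - [0,0,0]

```text
time: 14.52
eef_pos: [0.4625, 0.3274, 0.0762]
tcp_rot: [0.155, 0.988, 0.004, 0.001]
contact_force: [-0.9, -0.2, -0.3]
opening: 0.504
```

```bash
python3 goal.py .455 .327 .036
```

```text
d [-0.0075 -0.0004 -0.0402] tw [-0.45  0.23  0.31] f [-0.9 -0.2 -0.3] t 14.52 op 0.504 dq 0.021
```

Request:
move_arm:
  linear:
    - [-0.0075,0,-0.018]
    - [0,0,-0.012]
    - [0,0,0]
  twist:
    - [-0.4,0.3,0.3]
    - [0,0,0]
    - [0,0,0]

```text
time: 14.77
eef_pos: [0.4594, 0.3276, 0.0503]
tcp_rot: [0.153, 0.988, 0.003, 0.003]
contact_force: [0.3, 0.2, -0.0]
opening: 0.501
```

```bash
python3 goal.py .455 .327 .036
```

```text
d [-0.0044 -0.0006 -0.0143] tw [-0.23  0.37  0.16] f [ 0.3  0.2 -0. ] t 14.77 op 0.501 dq 0.039
```

Request:
move_arm:
  linear:
    - [-0.0045,0,-0.008]
    - [-0.0005,0,-0.005]
    - [0,0,0]
  twist:
    - [-0.2,0.4,0.1]
    - [0,0,0]
    - [0,0,0]

```text
time: 15.02
eef_pos: [0.4567, 0.3281, 0.0396]
tcp_rot: [0.153, 0.988, 0.002, 0.002]
contact_force: [0.3, -0.8, -0.2]
opening: 0.497
```

```bash
python3 goal.py .455 .327 .0355
```

```text
d [-0.0017 -0.0011 -0.0041] tw [-0.15  0.22  0.11] f [ 0.3 -0.8 -0.2] t 15.02 op 0.497 dq 0.015
```

Request:
move_arm:
  linear:
    - [-0.0015,-0.001,-0.004]
    - [0,0,0]
    - [0,0,0]
    - [0,0,0]
    - [0,0,0]
  twist:
    - [0,0.2,0]
    - [0,0,0]
    - [0,0,0]
    - [0,0,0]
    - [0,0,0]
  grip: 0

```text
time: 15.43
eef_pos: [0.4559, 0.3274, 0.0366]
tcp_rot: [0.153, 0.988, 0.002, 0.001]
contact_force: [0.7, -0.5, -1.1]
opening: 0.25
```

```bash
python3 goal.py .455 .327 .0355
```

```text
d [-0.0009 -0.0004 -0.0011] tw [-0.21  0.11  0.11] f [ 0.7 -0.5 -1.1] t 15.43 op 0.25 dq 0.001
```

Request:
move_arm:
  linear:
    - [0,0,0.012]
    - [0,0,0.03]
    - [0,0,0.04]
    - [0,0,0.04]
    - [0,0,0.02]
    - [0.004,-0.03,0.0]
    - [0.005,-0.038,0]
    - [0.005,-0.038,0]
    - [0.005,-0.038,0]
    - [0.005,-0.038,0]
    - [0.005,-0.038,0]
    - [0.005,-0.038,0]
    - [0.005,-0.038,0]
    - [0.005,-0.025,0]
    - [0.005,-0.012,0]
    - [0,0,0]
  twist:
    - [0,0,0]
    - [0,0,0]
    - [0,0,0]
    - [0,0,0]
    - [0,0,0]
    - [0,0,0]
    - [0,0,0]
    - [0,0,0]
    - [0,0,0]
    - [0,0,0]
    - [0,0,0]
    - [0,0,0]
    - [0,0,0]
    - [0,0,0]
    - [0,0,0]
    - [0,0,0]

```text
time: 16.77
eef_pos: [0.5036, -0.02, 0.2051]
tcp_rot: [0.149, 0.989, 0.003, 0.012]
contact_force: [-0.3, -0.5, -0.1]
opening: 0.246
```

```bash
python3 goal.py .5092 -.0135 .09
```

```text
d [ 0.0056  0.0065 -0.1151] tw [-0.14  1.43 -0.31] f [-0.3 -0.5 -0.1] t 16.77 op 0.246 dq 0.032
```

Request:
move_arm:
  linear:
    - [0.005,0.006,-0.02]
    - [0,0,-0.035]
    - [0,0,-0.025]
    - [0,0,-0.01]
    - [0,0,0]
  twist:
    - [0,1.6,-0.3]
    - [0,0.2,0]
    - [0,0.2,0]
    - [0,0,0]
    - [0,0,0]

```text
time: 17.18
eef_pos: [0.5108, -0.0132, 0.1196]
tcp_rot: [0.153, 0.988, 0.001, -0.0]
contact_force: [-0.7, 0.6, -0.7]
opening: 0.246
```

```bash
python3 goal.py .5092 -.0135 .067
```

```text
d [-0.0016 -0.0003 -0.0526] tw [-0.06  0.01  0.15] f [-0.7  0.6 -0.7] t 17.18 op 0.246 dq 0.019
```

Request:
move_arm:
  linear:
    - [-0.0015,0,-0.02]
    - [0,0,-0.018]
    - [0,0,-0.004]
    - [0,0,0]
  twist:
    - [0,0.2,0.1]
    - [0,0.2,0]
    - [0,0,0]
    - [0,0,0]

```text
time: 17.52
eef_pos: [0.5117, -0.0112, 0.082]
tcp_rot: [0.151, 0.989, 0.0, -0.0]
contact_force: [-0.1, 0.1, -0.8]
opening: 0.244
```

```bash
python3 goal.py .5092 -.0135 .067
```

```text
d [-0.0025 -0.0023 -0.015 ] tw [-0.01 -0.02 -0.14] f [-0.1  0.1 -0.8] t 17.52 op 0.244 dq 0.014
```

Request:
move_arm:
  linear:
    - [-0.0025,-0.002,-0.008]
    - [0,0,-0.006]
    - [0,0,0]
  twist:
    - [0,0,0]
    - [0,0.1,0]
    - [0,0,0]

```text
time: 17.77
eef_pos: [0.5115, -0.0132, 0.0714]
tcp_rot: [0.15, 0.989, -0.0, 0.002]
contact_force: [-0.3, 0.6, -0.5]
opening: 0.245
```

```bash
python3 goal.py .5092 -.0135 .0635
```

```text
d [-0.0023 -0.0003 -0.0079] tw [ 0.07  0.25 -0.21] f [-0.3  0.6 -0.5] t 17.77 op 0.245 dq 0.023
```

Request:
move_arm:
  linear:
    - [-0.0025,0,-0.005]
    - [-0.0005,0,-0.003]
    - [0,0,-0.001]
  twist:
    - [0,0.2,0]
    - [0,0,0]
    - [0,0,0]

```text
time: 18.02
eef_pos: [0.5096, -0.0136, 0.0636]
tcp_rot: [0.15, 0.989, -0.001, 0.002]
contact_force: [-0.8, -1.2, -0.8]
opening: 0.246
```

```bash
python3 goal.py .5092 -.0135 .0635
```

```text
d [-0.0004  0.0001 -0.0001] tw [ 0.11  0.24 -0.19] f [-0.8 -1.2 -0.8] t 18.02 op 0.246 dq 0.018
```

Request:
move_arm:
  linear:
    - [0,0,-0.0015]
  twist:
    - [0,0,0]

```text
time: 18.1
eef_pos: [0.5098, -0.0137, 0.0627]
tcp_rot: [0.15, 0.989, -0.001, 0.002]
contact_force: [-3.3, 1.8, 11.3]
opening: 0.248
```

Request:
move_arm:
  linear:
    - [0,0,0]
    - [0,0,0]
    - [0,0,0]
  twist:
    - [0,0,0]
    - [0,0,0]
    - [0,0,0]
  grip: 0.5

```text
time: 18.35
eef_pos: [0.5106, -0.0139, 0.0633]
tcp_rot: [0.15, 0.989, -0.001, 0.003]
contact_force: [1.4, 0.4, 0.2]
opening: 0.505
```

Request:
move_arm:
  linear:
    - [0,0,0.02]
    - [0,0,0.035]
    - [0,0,0.03]
    - [0,0,0.01]
    - [0,0,0]
  twist:
    - [0,0,0]
    - [0,0,0]
    - [0,0,0]
    - [0,0,0]
    - [0,0,0]

```text
time: 18.77
eef_pos: [0.5081, -0.0135, 0.1593]
tcp_rot: [0.151, 0.989, -0.001, 0.0]
contact_force: [0.6, 0.4, 0.5]
opening: 0.496
```

```bash
python3 goal.py .543 -.074 .13;python3 look.py p13 .509 -.0135 .05
```

```text
d [ 0.0349 -0.0605 -0.0293] tw [ 0.06  0.03 -0.17] f [0.6 0.4 0.5] t 18.77 op 0.496 dq 0.013
18.8667 [ 0.5068 -0.0133  0.1568] [-0.23  0.    2.05 -0.    1.09 -1.49]
```

View pics/p13.png

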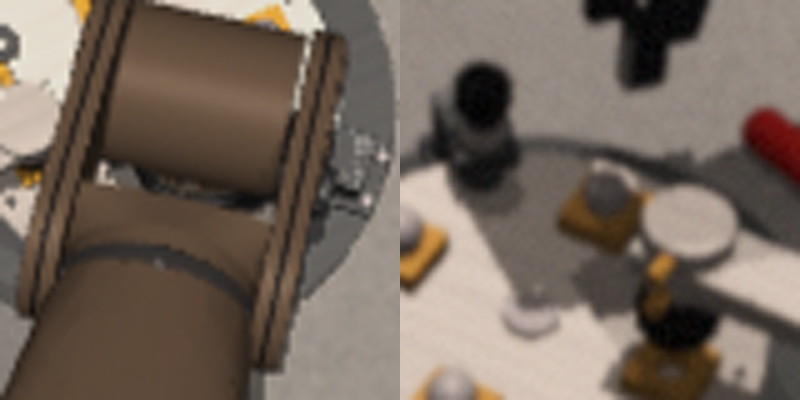

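Request:
move_arm:
  linear:
    - [0.018,-0.03,0]
    - [0.017,-0.028,0]
    - [0,0,0]
    - [0,0,0]
  twist:
    - [0,0,0]
    - [0,0,0]
    - [0,0,0]
    - [0,0,0]
  grip: 0.65

```text
time: 19.2
eef_pos: [0.5382, -0.0711, 0.1477]
tcp_rot: [0.15, 0.989, 0.001, -0.008]
contact_force: [-0.6, -1.2, -0.9]
opening: 0.648
```

```bash
python3 goal.py .5437 -.074 .13
```

```text
d [ 0.0055 -0.0029 -0.0177] tw [-0.25 -0.94 -0.28] f [-0.6 -1.2 -0.9] t 19.2 op 0.648 dq 0.055
```

Request:
move_arm:
  linear:
    - [0.0055,-0.003,-0.004]
    - [0,0,-0.004]
    - [0,0,0]
  twist:
    - [-0.2,-1.0,-0.3]
    - [0,0,0]
    - [0,0,0]

```text
time: 19.45
eef_pos: [0.5402, -0.0726, 0.1334]
tcp_rot: [0.153, 0.988, 0.002, -0.005]
contact_force: [0.3, -0.6, 0.3]
opening: 0.652
```

```bash
python3 goal.py .5437 -.074 .13; python3 look.py p14 .5437 -.074 .1
```

```text
d [ 0.0035 -0.0014 -0.0034] tw [-0.25 -0.49  0.06] f [ 0.3 -0.6  0.3] t 19.45 op 0.652 dq 0.017
19.55 [ 0.5407 -0.0726  0.1343] [-0.32  0.12  1.98  0.    1.05 -1.59]
```

View pics/p14.png

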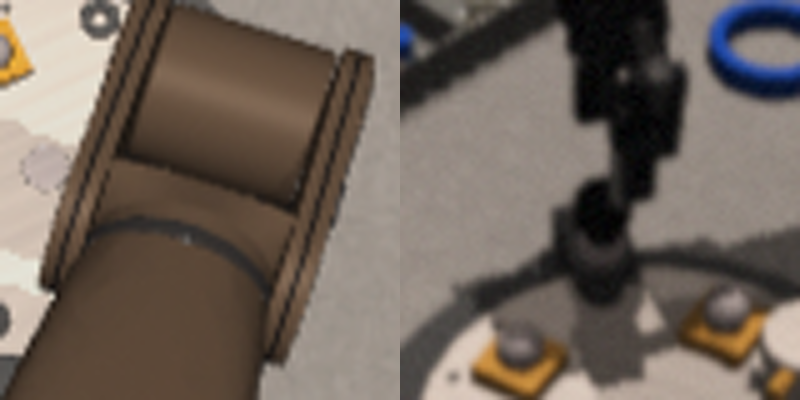

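Request:
move_arm:
  linear:
    - [0.003,-0.0015,-0.003]
    - [0,0,0]
    - [0,0,0]
  twist:
    - [-0.2,-0.5,0]
    - [0,0,0]
    - [0,0,0]

```text
time: 19.8
eef_pos: [0.5435, -0.0731, 0.1311]
tcp_rot: [0.152, 0.988, 0.0, 0.001]
contact_force: [0.5, -0.5, -1.2]
opening: 0.653
```

```bash
python3 goal.py .5437 -.074 .12
```

```text
d [ 0.0002 -0.0009 -0.0111] tw [-0.02  0.12 -0.05] f [ 0.5 -0.5 -1.2] t 19.8 op 0.653 dq 0.008
```

Request:
move_arm:
  linear:
    - [0,-0.001,-0.008]
    - [0,0,-0.005]
    - [0,0,0]
  twist:
    - [0,0.1,0]
    - [0,0.1,0]
    - [0,0,0]

```text
time: 20.05
eef_pos: [0.5439, -0.0739, 0.1178]
tcp_rot: [0.151, 0.988, -0.0, 0.0]
contact_force: [-0.2, 0.7, 0.7]
opening: 0.65
```

```bash
python3 goal.py .5437 -.074 .09; python3 ov.py p15
```

```text
d [-0.0002 -0.0001 -0.0278] tw [ 0.02  0.01 -0.09] f [-0.2  0.7  0.7] t 20.05 op 0.65 dq 0.002
```

View pics/p15.png

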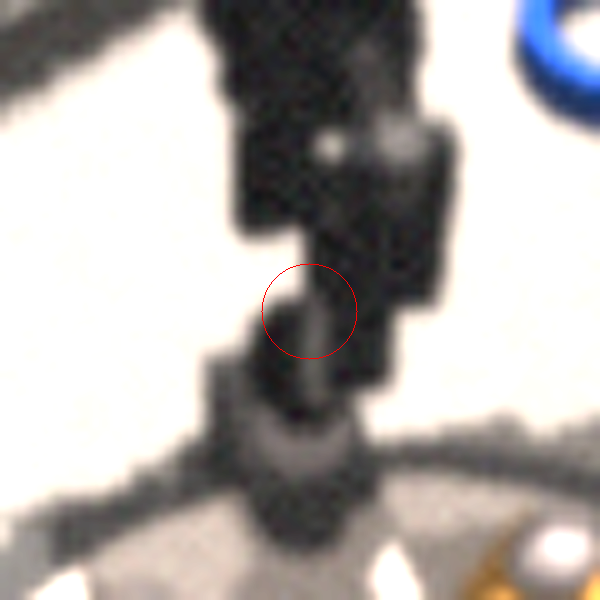

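Request:
move_arm:
  linear:
    - [0,0,-0.009]
    - [0,0,-0.008]
    - [0,0,-0.003]
    - [0,0,0]
  twist:
    - [0,0.1,0]
    - [0,0.1,0]
    - [0,0,0]
    - [0,0,0]

```text
time: 20.43
eef_pos: [0.5439, -0.074, 0.0959]
tcp_rot: [0.151, 0.988, -0.0, -0.002]
contact_force: [-0.5, -0.2, -0.7]
opening: 0.649
```

```bash
python3 goal.py .5437 -.074 .09
```

```text
d [-0.0002  0.     -0.0059] tw [ 0.02 -0.2  -0.08] f [-0.5 -0.2 -0.7] t 20.43 op 0.649 dq 0.012
```

Request:
move_arm:
  linear:
    - [0,0,-0.005]
    - [0,0,-0.001]
    - [0,0,0]
  twist:
    - [0,-0.2,0]
    - [0,0,0]
    - [0,0,0]

```text
time: 20.68
eef_pos: [0.5437, -0.074, 0.0886]
tcp_rot: [0.151, 0.988, -0.0, -0.0]
contact_force: [0.1, -0.2, 0.1]
opening: 0.65
```

```bash
python3 goal.py .5437 -.074 .09
```

```text
d [ 0.     -0.      0.0014] tw [ 0.   -0.05 -0.07] f [ 0.1 -0.2  0.1] t 20.68 op 0.65 dq 0.01
```

Request:
move_arm:
  linear:
    - [0,0,0]
    - [0,0,0]
    - [0,0,0]
  twist:
    - [0,0,0]
    - [0,0,0]
    - [0,0,0]
  grip: 0.0
  force: 50

```text
time: 20.93
eef_pos: [0.5438, -0.0737, 0.089]
tcp_rot: [0.152, 0.988, 0.0, -0.0]
contact_force: [0.7, 0.2, -1.5]
opening: 0.301
```

```bash
python3 goal.py .5437 -.074 .09; python3 ov.py p16
```

```text
d [-0.0001 -0.0003  0.001 ] tw [-0.04 -0.04 -0.06] f [ 0.7  0.2 -1.5] t 20.93 op 0.301 dq 0.008
```

View pics/p16.png

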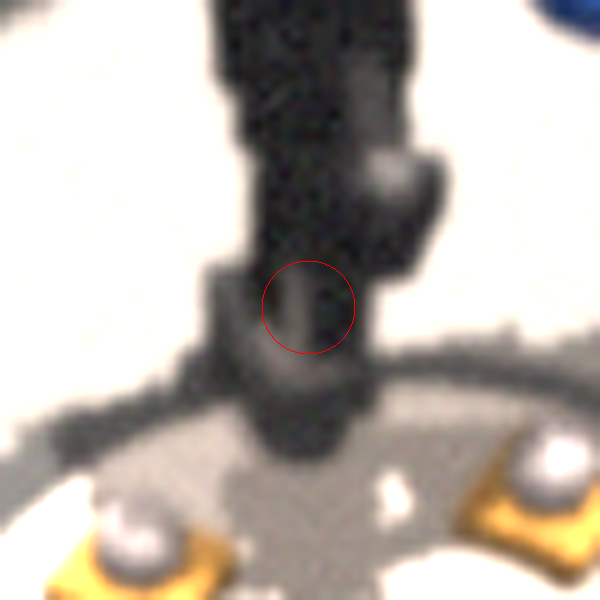

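Request:
move_arm:
  linear:
    - [0,0,0]
    - [0,0,0.003]
    - [0,0,0.003]
    - [0,0,0.003]
  twist:
    - [0,0,0]
    - [0,0,0]
    - [0,0,0]
    - [0,0,0]
  force: 80

```text
time: 21.32
eef_pos: [0.5437, -0.0737, 0.0961]
tcp_rot: [0.152, 0.988, 0.0, 0.001]
contact_force: [3.4, -0.1, -7.4]
opening: 0.292
```

```bash
python3 goal.py .5438 -.0737 .103
```

```text
d [0.0001 0.     0.0069] tw [ 0.    0.07 -0.06] f [ 3.4 -0.1 -7.4] t 21.32 op 0.292 dq 0.052
```

Request:
move_arm:
  linear:
    - [0,0,0.003]
    - [0,0,0.003]
    - [0,0,0.002]
    - [0,0,0.001]
  twist:
    - [0,0,0]
    - [0,0,0]
    - [0,0,0]
    - [0,0,0]

```text
time: 21.65
eef_pos: [0.5437, -0.0737, 0.1032]
tcp_rot: [0.152, 0.988, 0.0, 0.002]
contact_force: [6.7, -0.7, -13.6]
opening: 0.293
```

```bash
python3 goal.py .5438 -.0737 .103
```

```text
d [ 0.0001  0.     -0.0002] tw [ 0.01  0.18 -0.03] f [  6.7  -0.7 -13.6] t 21.65 op 0.293 dq 0.01
```

Request:
move_arm:
  linear:
    - [0.0005,0,0.002]
    - [0.0005,0,0.0015]
    - [0.0,0,0.001]
  twist:
    - [0,0.2,0]
    - [0,0,0]
    - [0,0,0]

```text
time: 21.9
eef_pos: [0.5437, -0.0737, 0.1032]
tcp_rot: [0.152, 0.988, -0.0, -0.0]
contact_force: [6.2, -1.1, -10.3]
opening: 0.291
```

```bash
python3 goal.py .5438 -.0737 .103
```

```text
d [ 0.0001  0.     -0.0002] tw [ 0.02 -0.01 -0.01] f [  6.2  -1.1 -10.3] t 21.9 op 0.291 dq 0.006
```

Request:
move_arm:
  linear:
    - [0,0,0.003]
    - [0,0,0.003]
  twist:
    - [0,0,0]
    - [0,0,0]

```text
time: 22.07
eef_pos: [0.5436, -0.0737, 0.1033]
tcp_rot: [0.152, 0.988, -0.0, 0.002]
contact_force: [12.8, -2.4, -24.6]
opening: 0.291
```

```bash
python3 goal.py .5438 -.0737 .103
```

```text
d [ 0.0002 -0.     -0.0003] tw [0.04 0.22 0.04] f [ 12.8  -2.4 -24.6] t 22.07 op 0.291 dq 0.026
```

Request:
move_arm:
  linear:
    - [0.001,0,0.002]
    - [0.001,0,0.002]
    - [0.001,0,0.002]
    - [0.001,0,0.002]
  twist:
    - [0,0.2,0]
    - [0,0,0]
    - [0,0,0]
    - [0,0,0]

```text
time: 22.4
eef_pos: [0.5436, -0.0736, 0.1032]
tcp_rot: [0.152, 0.988, -0.001, -0.004]
contact_force: [3.5, -1.7, -14.4]
opening: 0.29
```

```bash
python3 goal.py .5438 -.0737 .103; python3 look.py p17 .56 -.02 .05; python3 - <<'E'
from h import *
for k in('top','scene'):
    c=cam(k); cv2.imwrite(f'pics/{k}9.png',c['img'])
    if k=='scene':
        cv2.imwrite('pics/scz9.png',cv2.resize(c['img'][165:365,240:480],None,fx=3,fy=3,interpolation=cv2.INTER_CUBIC))
E
python3 goal.py .5438 -.0737 .103
```

```text
d [ 0.0002 -0.0001 -0.0002] tw [ 0.01 -0.46  0.01] f [  3.5  -1.7 -14.4] t 22.4 op 0.29 dq 0.026
22.5 [ 0.5436 -0.0737  0.1032] [-0.32  0.17  1.98 -0.    1.   -1.58]
d [ 0.0002 -0.     -0.0002] tw [ 0.01 -0.45  0.02] f [  6.2  -1.9 -14.9] t 22.6 op 0.291 dq 0.002
```

View pics/scz9.png

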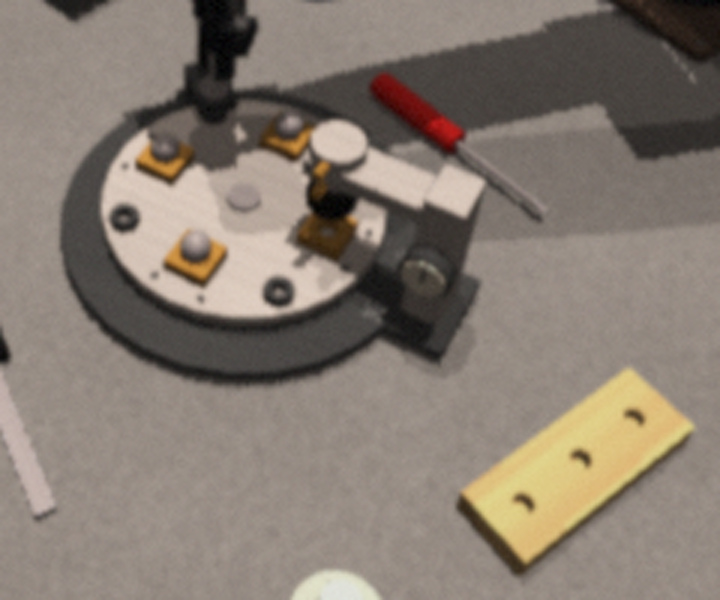

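View pics/top9.png

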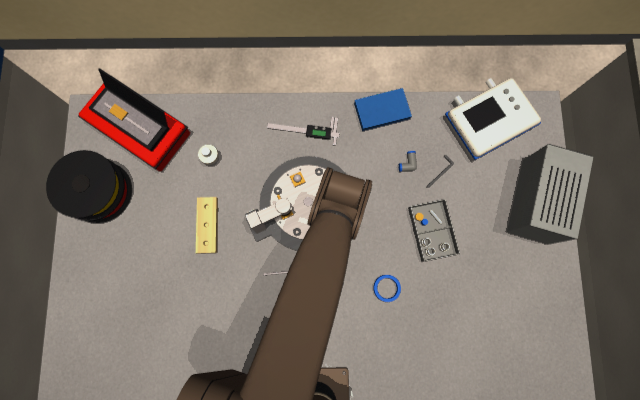

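```bash
python3 -c "
from plant import *
print(get_state()['eef_pos'],get_state()['contact_force'],get_state()['opening']); print(sign_off())"
```

```text
[ 0.54363803 -0.07366425  0.10321407] [  6.15571649  -1.90139271 -14.87117364] 0.2907295635521915
the job is handed in; nothing more can be done
None
```

The three balls are in the back, right and front seats, and the seat under the test head is empty. The knob is still held up in the gripper, at about 22.6 s of the 64 s allowed.

- **Plunger:** it stayed home while I loaded. After gripping the knob I raised the tool 14.2 mm, against the 14 mm stop. The downward force was 7.4 N halfway up, as the spring should give. At the top, extra pull raised the force to about 25 N but the height did not change. I then eased off to a steady hold of about 15 N at 80 N grip.
- **Pictures:** the last scene view shows a ball in each open seat, the rack empty and the dial's seats where they were at the start. The bench items in view look unmoved; in the top view the arm hides most of the screwdriver, but the scene view shows it.
- **Less certain:**
  - The gripper hides the pin and bush, so "pin clear" rests on the 14.2 mm lift and the force, not on a direct view.
  - A side force of about 6 N and a tilt of about 0.5° remained at the end.
  - The gripper's opening read about 3 mm under the true size on the balls and the knob. I took that as its scale, since both were held firmly.

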